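# Hold the wheel jig open at the mark

### The job

On the plywood clamping jig, swing the steel hasp off the slide's brass catch pin and well out to the side, then pull the orange handle straight out against its spring until the white line of the jaw's pointer is level with the red line on the yellow marker, and keep it there so that a workmate can lay in the next wooden wheel. The job ends holding: finish with the gripper fingers still holding the handle at the mark, at rest, and do not let go. Leave the yellow marker where it is set and leave the other things on the bench alone.

Things in the scene. Friction and masses are not known exactly. Their poses are not given: they have to be found in the camera images.
- jig: Clamping jig, fixed: plywood base 380 x 200 x 18 mm, slide along its middle under a dark steel bridge (x 2 to 38, y -46 to 46, top 54 mm). Origin on the bench surface under the slide's centre line; base x -140 to 240, y -100 to 100 mm. The slide pulls out towards jig -x (roughly to the robot); the hasp opens to +y. Offsets below are in this frame, heights above the bench.
- jaw: Dark wooden slide, 50 mm wide, top at 39 mm, one piece with rear vee jaw, orange handle, brass catch pin and pointer. Its frame is the jig's when home and shifts to jig -x as pulled, by up to 100 mm. A spring pulls it home: 5.5 N at home plus 110 N/m (10 to 14 N at the mark); it returns if released. With the hasp on it comes out only about 5 mm.
- handle (a point): Grip point on the axis of the orange handle, an upright cylinder 28 mm in diameter, from 45 to 115 mm height, standing on the slide; this point is at 90 mm height, at jig x = -118 mm, y = 0 when home. Free on all sides once the hasp is off.
- catch_pin (a point): Top of the brass catch pin, upright, 10 mm in diameter, on the slide at jig x = -30 mm, y = 0 when home; its top is at 69 mm height.
- hasp (a joint): Hasp angle about its upright pivot, rad. 0 = on: strap along jig -x from the pivot, its open hook round the front of the catch pin. Grows as it swings level towards jig +y (clockwise from above), to a stop at 1.75; starts 0 to 0.06. Clear of the pin above 0.5, well out to the side above 0.9. Stays where left (light friction).
- hasp_pivot (a point): The hasp's pivot axis on top of the bridge, at jig x = +20 mm, y = 0, height 57 mm (underside of the strap).
- hasp_knob (a point): Grip point on the axis of the hasp's red knob, an upright cylinder 18 mm in diameter, from 62 to 102 mm height, 68 mm from the pivot; this point is at 90 mm height. With the hasp on it is 70 mm behind the orange handle. The strap under it is 5 mm thick steel (57 to 62 mm height).
- pointer (a point): End (mid-width) of the 4 mm wide white line on top of the pointer, a black arm 16 mm wide reaching out to the right (jig -y) side just in front of the jaw; at jig x = +118, y = -72 mm, height 46 mm when home. Axes as the jig's.
- mark_line (a point): Inner end (mid-width) of the 4 mm wide red line on the yellow marker (20 x 26 x 14 mm), on an aluminium rail along the jig's right (-y) edge: jig y = -75, height 45 mm, 40 to 70 mm from the pointer's home place towards jig -x. Axes parallel to the jig's: pointer at the mark = same jig x. The marker is stiff to move; leave it.
- blank_low: Bystander: wooden wheel blank, 100 mm diameter, 24 mm thick, lying beside the jig; origin at the centre of its underside.
- blank_top: Bystander: a like wheel blank lying on the first; origin at the centre of its underside.
- blank_odd: Bystander: wooden wheel blank, 90 mm diameter, 24 mm thick, on the bench; origin at the centre of its underside.
- screwdriver: Bystander: screwdriver lying to the right of the jig; lies along its x.
- glue: Bystander: white glue bottle, 52 mm diameter, 130 mm tall, standing in front right of the jig; origin at the centre of its underside.
- hammer: Bystander: hammer lying on the right of the bench, along its x.
- mug: Bystander: blue mug, 80 mm diameter, 90 mm tall, on the right of the bench; origin at the centre of its underside.

How it is judged:
On the way, in this order (a step that is already met when the one before it is completed fails the run):
1. the hasp is swung off the catch pin and well out to the side (more than 0.9 rad) while the slide is still home (within 10 mm) (value of joint hasp above 0.9 rad and x of pointer in the frame of jig above 0.108 m), for 0.2 s.
2. the fingers hold the slide with its pointer at the mark (within 6 mm) (x of pointer in the frame of mark_line between -0.006 and 0.006 m and contact force between the fingers and jaw above 3 N), for 0.3 s.
At the end, for the whole second after the job is handed in: The pointer's line is within 6 mm of the marker's red line along the slide, the slide is at rest (under 10 mm/s) and held there by the gripper fingers (more than 3 N on it), and the hasp stands swung out by more than 0.9 rad (all of step 2 and value of joint hasp above 0.9 rad and linear speed of jaw below 0.01 m/s); the arm keeps its last pose, push and grip.
It fails at once if the yellow marker is shifted by more than 5 mm (distance of mark_line from where it was at the start of the episode above 0.005 m).
It fails at once if another thing on the bench is moved by more than 30 mm (distance of any of blank_low, blank_top, blank_odd, screwdriver, glue, hammer, mug from where it was at the start of the episode above 0.03 m).
It also fails if it takes over 48 s, if anything falls off the work surface, if the arm or the gripper's body presses on something with over 40 N, if the wrist force passes 120 N, or if a joint passes its speed limit or range.

### The arm

A 6-joint arm with a two-finger parallel gripper is mounted at the origin on the work surface. World frame = base frame: x ahead of the robot, y to its left, z up, the work surface at z = 0. Lengths are in m, angles in rad, forces in N, time in s.
With the tool pointing down it reaches from about 0.275 to 0.975 m from the base axis. Payload 8.4 kg.
Tool frame: the origin (TCP) lies between the finger pads; the fingertips stand 8 mm ahead of it and the grasp point (between the pads) lies 11 mm behind it; z points along the fingers, y is the line along which they close (so a half turn about z gives the same grasp; the last joint's range is limited). The gripper opens to 92 mm and grips with 3 to 60 N. Pads are 20 mm wide; open, the fingers measure 128 mm over their backs; the gripper's body (75 mm by 189 mm) begins 69 mm behind the grasp point.
Start: joints at [1.264, 0.353, 1.633, -0, 1.155, -0.002], TCP at [0.188, 0.596, 0.223] pointing down, gripper open.
Joint ranges: [-2.63, 2.63], [-0.92, 2.1], [0.06, 2.66], [-1.3, 4.44], [0, 2.69], [-3.02, 3.02]. Speed limits (rad/s): [2.22, 2.22, 2.79, 3.14, 3.14, 3.14].

### API

Orientations are given as a unit quaternion [w, x, y, z].
In Python, from plant import bot, read_camera gives the robot as it stands (bot), with the cameras as plain functions.
- The arm moves only by the tool jog_arm, called after "Emit:" by a JSON object that holds its "api" and its "payload". Schema: {"type":"object","properties":{"rows":{"type":"object","properties":{"steps":{"type":"array","items":{"type":"array","items":{"type":"number"},"minItems":6,"maxItems":6},"minItems":1,"maxItems":12}},"additionalProperties":false,"required":["steps"]},"aperture":{"type":"number"},"grip_force":{"type":"number"},"only":{"type":"string"},"quiet":{"type":"boolean"},"lines":{"type":"string"}},"required":["rows"],"additionalProperties":false}. rows is an object whose key "steps" holds a list of rows, 1 to 12 of them, each of 6 numbers: dx, dy, dz in fractions of the full range, 1 being 0.8 m, then a rotation vector rx, ry, rz in fractions of the full range, 1 being pi/2 rad; each row is the pose to reach, as a shift and turn from the pose commanded when the call began, along the tool's axes at that moment; what a row does not reach only later rows make up. A row lasts 1/10 s, in which the tool goes at most 0.05 m and 0.15 rad, less where a joint would pass 70% of its speed; a pose out of reach is approached as far as the arm can. aperture is the opening from 0.0 (shut) to 1.0 (fully open), set as the call begins (left out keeps the last). The fingers move at their own pace and stop on an object; grip_force is the grip in N (left out, the last holds). Time passes only in rows, so rows that do not move let the fingers close. The tool returns the time, the measured TCP pose, the force, the opening and the grip force at its end. only (a regular expression) keeps the lines of the reply that match it, lines (a string "A,B") keeps lines A to B, and quiet returns only ok. No shift or turn number may pass 1 either way. Input that does not fit is refused with a message, and nothing moves.
- bot.get_state(): the state, without advancing time (a new reading comes with each control period).
- read_camera(name): name is "side" or "top"; returns a dict with "pixels" (400x640x3 uint8, red, green, blue), "intrinsics" (3x3 intrinsics, pixels), "dist" ([k1, k2, p1, p2, k3] as OpenCV has them; the pictures are not rectified), "R" (3x3) and "t" (3): a world point X has camera coordinates R X + t. Camera axes: x right, y down, z forward; pixel columns grow to the right and rows downward; lengths in m; the calibration is good to about 2 mm. A picture is of the moment at which its call begins. There is no depth.
- bot.finish_job(): hands the job in; it is judged then, once.
The state is a dict: "t": time; "q": joint angles; "joint_vel": joint speeds; "tau": joint torques, N m; "tcp_pos": TCP position; "eef_rot": TCP orientation; "ft_force": force on the tool from outside, world axes, zero at the start; "wrist_torque": the same for the moment, N m; "gripper_width": opening from 0.0 (shut) to 1.0 (fully open); "grip_force": force on a finger pad.
Only numpy, scipy, OpenCV 4.12 (cv2) and the standard library are available. Lean on these libraries where they do the work, as an engineer would, in place of code of your own. Each camera call takes 0.05 s, during which the arm holds its last target. There are 200 camera calls.

## Working session

There is one attempt and no reset: what is moved stays moved. The work goes in short steps, Python scripts to look and compute and a tool call to move; the robot and the scene stay as the last step left them, time stands still between calls to the robot, and variables do not carry over. Pictures are saved under pics/ and viewed, at most 10 in all, crops included, and the job is handed in when it is done.

```bash
ls; mkdir -p pics; python3 - <<'E'
from plant import bot, read_camera
import cv2,pickle
d={}
for n in("top","side"):
    c=read_camera(n);d[n]=c
    cv2.imwrite(f"pics/{n}0.png",c["pixels"][:,:,::-1]);print(n,c["intrinsics"].tolist(),c["dist"],c["R"],c["t"])
pickle.dump(d,open("c0.pkl","wb"))
s=bot.get_state();print(s)
E
```

```text
pics
plant.py
top [[369.34316086144366, 0.0, 319.9397306821689], [0.0, 369.34316086144366, 203.84662485469212], [0.0, 0.0, 1.0]] [-0.03310226  0.          0.          0.          0.        ] [[ 0.01252581 -0.99989324  0.0075248 ]
 [-0.99517789 -0.01319819 -0.09719456]
 [ 0.0972835  -0.00627108 -0.99523695]] [-0.01707954  0.56437263  1.23359104]
side [[430.6731753047937, 0.0, 322.2537070603611], [0.0, 430.6731753047937, 200.57789836489886], [0.0, 0.0, 1.0]] [0.01329525 0.         0.         0.         0.        ] [[-0.98193637 -0.1887204   0.01362251]
 [-0.14034212  0.67814446 -0.72140431]
 [ 0.12690568 -0.71028495 -0.69238013]] [0.56089901 0.14231754 1.29009965]
{'t': 0.1, 'q': array([ 1.26362271e+00,  3.53618620e-01,  1.63407341e+00, -9.03305809e-06,
        1.15519009e+00, -2.40106351e-03]), 'joint_vel': array([ 4.56654112e-04, -1.68495110e-03, -2.81319218e-03, -7.23909851e-05,
        2.48791611e-03, -1.49457649e-03]), 'tau': array([-6.47164670e-04, -5.94903839e+01, -3.34929514e+01,  6.98357541e-02,
        1.83195312e-02, -3.33659159e-05]), 'tcp_pos': array([0.18741621, 0.59577089, 0.2219081 ]), 'eef_rot': array([-9.53171421e-05,  1.51795351e-01,  9.88411734e-01, -6.37662574e-04]), 'ft_force': array([-0.19741915, -0.42812314, -1.40997207]), 'wrist_torque': array([ 0.00264857, -0.00089977, -0.02430438]), 'grip_force': 0.0, 'gripper_width': 0.9961526167633474}
```

View pics/top0.png

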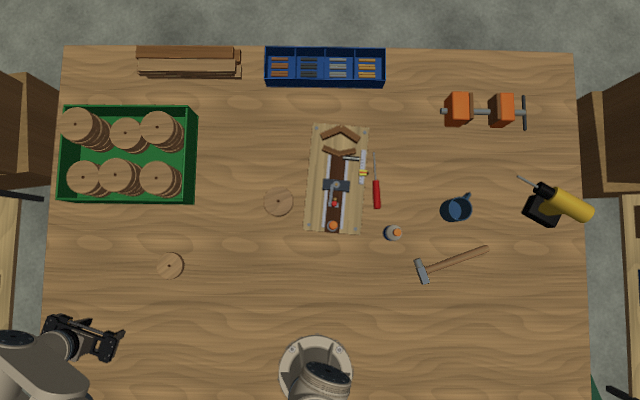

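View pics/side0.png

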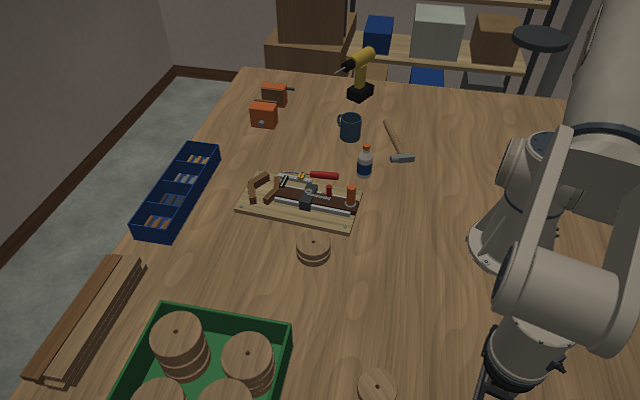

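The top view shows the jig around (337,180), the handle near (332,226), the knob near (335,203) and the marker near (363,173). In the side view the handle is near (351,195). I'll enlarge both.

```bash
cat > h.py <<'E'
import numpy as np,cv2,pickle
def ray(c,uv):
    p=cv2.undistortPoints(np.array([[uv]],float),c["intrinsics"],c["dist"])[0,0]
    R=np.array(c["R"]);return -R.T@c["t"],R.T@np.array([p[0],p[1],1])
def onz(c,uv,z):
    o,d=ray(c,uv);return o+d*(z-o[2])/d[2]
def proj(c,X):
    return cv2.projectPoints(np.array([X],float),cv2.Rodrigues(np.array(c["R"]))[0],np.array(c["t"],float),c["intrinsics"],c["dist"])[0][0,0]
E
python3 - <<'E'
from h import *
d=pickle.load(open("c0.pkl","rb"))
a=d["top"]["pixels"][115:245,295:395];b=d["side"]["pixels"][150:245,225:375]
a=cv2.resize(a,None,fx=4,fy=4,interpolation=2)
b=cv2.resize(b,None,fx=5,fy=5,interpolation=2)
cv2.imwrite("pics/a.png",a[:,:,::-1]);cv2.imwrite("pics/b.png",b[:,:,::-1])
E
```

```text
(no output)
```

View pics/a.png

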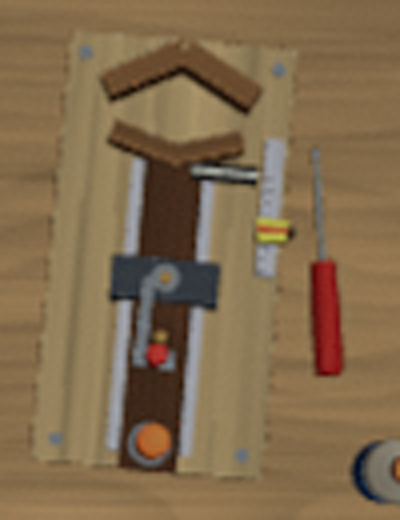

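View pics/b.png

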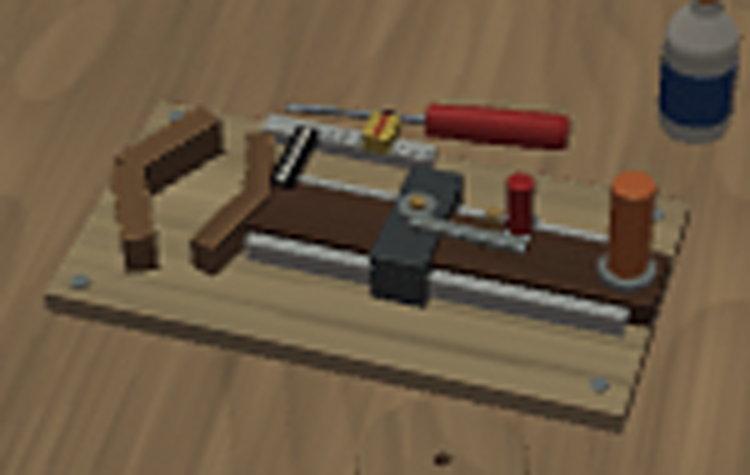

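The top crop (4x) shows the handle top at (153,440), knob (157,352), pivot (163,277), pointer line at y≈174 and the red mark at y≈230. The side crop shows the knob and handle standing free, with the pin behind the knob. Next I'll measure.

```bash
python3 - <<'E'
from h import *
d=pickle.load(open("c0.pkl","rb"))
T,S=d["top"],d["side"]
t=lambda x,y:(295+(x+.5)/4-.5,115+(y+.5)/4-.5)
s=lambda x,y:(225+(x+.5)/5-.5,150+(y+.5)/5-.5)
P={}
for n,uv,z in[("s1",(85,52),.019),("s2",(279,70),.019),("s3",(56,439),.019),("s4",(242,456),.019),("pivot",(163,277),.066),("handle",(154,439),.115),("knob",(157,352),.102),("ptr_end",(257,175),.046),("mark_in",(258,230),.045)]:
    P[n]=onz(T,t(*uv),z);print("top",n,P[n].round(4))
for n,uv,z in[("handle",(634,187),.115),("knob",(521,183),.102),("s1",(177,115),.019),("s3",(79,282),.019),("s4",(599,384),.019),("s2",(657,215),.019),("ptr_end",(307,134),.046),("mark_in",(381,140),.045)]:
    print("side",n,onz(S,s(*uv),z).round(4))
# orange top masks
for nm,c in d.items():
    h=cv2.cvtColor(c["pixels"],cv2.COLOR_RGB2HSV)
    m=((h[...,0]>=5)&(h[...,0]<=16)&(h[...,1]>170)&(h[...,2]>100)).astype(np.uint8)
    n,l,st,ce=cv2.connectedComponentsWithStats(m)
    print(nm,[(st[i].tolist(),ce[i].round(1).tolist()) for i in range(1,n) if st[i][4]>8])
E
```

```text
top s1 [0.8342 0.0078 0.019 ]
top s2 [ 0.8206 -0.1628  0.019 ]
top s3 [0.4944 0.0279 0.019 ]
top s4 [ 0.4819 -0.1312  0.019 ]
top pivot [ 0.6283 -0.0601  0.066 ]
top handle [ 0.4914 -0.0517  0.115 ]
top knob [ 0.5618 -0.0541  0.102 ]
top ptr_end [ 0.7203 -0.1405  0.046 ]
top mark_in [ 0.673  -0.1416  0.045 ]
side handle [ 0.4917 -0.0465  0.115 ]
side knob [ 0.5618 -0.0504  0.102 ]
side s1 [ 0.823  -0.1627  0.019 ]
side s3 [0.8361 0.0089 0.019 ]
side s4 [0.4967 0.0297 0.019 ]
side s2 [ 0.4822 -0.1289  0.019 ]
side ptr_end [ 0.7208 -0.1312  0.046 ]
side mark_in [ 0.6712 -0.1365  0.045 ]
top [([452, 92, 18, 28, 483], [460.3, 105.6]), ([500, 93, 15, 28, 381], [506.9, 106.3]), ([329, 221, 9, 9, 54], [333.1, 224.6]), ([394, 229, 7, 7, 40], [396.9, 232.2])]
side [([262, 82, 24, 8, 119], [273.9, 85.4]), ([249, 101, 28, 10, 203], [262.7, 105.7]), ([363, 143, 7, 4, 23], [366.1, 144.7]), ([348, 185, 8, 5, 32], [351.5, 186.8])]
```

```bash
cat >> h.py <<'E'
from scipy.spatial.transform import Rotation as Ro
YAW=-0.08
JX=np.array([np.cos(YAW),np.sin(YAW),0]);JY=np.array([-np.sin(YAW),np.cos(YAW),0])
def delta(p,st,q=None,pos=None):
    R=Ro.from_quat(np.r_[st["eef_rot"][1:],st["eef_rot"][0]])
    G=Ro.from_matrix(np.array([-JY*1.0,JX,[0,0,-1]]).T)
    return np.r_[R.inv().apply(np.array(p)-st["tcp_pos"]),(R.inv()*G).as_rotvec()].round(4)
E
python3 - <<'E'
from h import *
from plant import bot, read_camera
st=bot.get_state();print(delta([.560,-.080,.2],st), np.linalg.det(np.array([-JY,JX,[0,0,-1]])))
E
```

```text
Traceback (most recent call last):
  File "h.py", line 14, in delta
    G=Ro.from_matrix(np.array([-JY*1.0,JX,[0,0,-1]]).T)
  File "scipy/spatial/transform/_rotation.pyx", line 1143, in scipy.spatial.transform._rotation.Rotation.from_matrix
ValueError: Non-positive determinant (left-handed or null coordinate frame) in rotation matrix 0: [[-0.07991469  0.99680171  0.        ]
 [-0.99680171 -0.07991469  0.        ]
 [-0.          0.         -1.        ]].
```

```bash
sed -i 's/-JY\*1.0,JX/JY,JX/' h.py
python3 - <<'E'
from h import *
from plant import bot, read_camera
st=bot.get_state();print(delta([.560,-.080,.2],st))
E
```

```text
[-5.582e-01 -5.328e-01  2.260e-02 -1.100e-03  9.000e-04  1.346e+00]
```

The manual's scale: shifts go in shares of 0.8 m and turns go in shares of pi/2 rad. Converting my numbers, -0.558 m is -0.6975, -0.533 m is -0.6663, 1.346 rad is 0.8569.

Emit:
{"api": "jog_arm", "payload": {"rows": {"steps":[[-0.6975, -0.6663, 0.0288, 0, 0, 0.8569], [-0.6975, -0.6663, 0.0288, 0, 0, 0.8569], [-0.6975, -0.6663, 0.0288, 0, 0, 0.8569], [-0.6975, -0.6663, 0.0288, 0, 0, 0.8569], [-0.6975, -0.6663, 0.0288, 0, 0, 0.8569], [-0.6975, -0.6663, 0.0288, 0, 0, 0.8569], [-0.6975, -0.6663, 0.0288, 0, 0, 0.8569], [-0.6975, -0.6663, 0.0288, 0, 0, 0.8569], [-0.6975, -0.6663, 0.0288, 0, 0, 0.8569], [-0.6975, -0.6663, 0.0288, 0, 0, 0.8569], [-0.6975, -0.6663, 0.0288, 0, 0, 0.8569], [-0.6975, -0.6663, 0.0288, 0, 0, 0.8569]]}, "aperture": 0.0, "grip_force": 20}}

```text
t: 1.3
tcp_pos: [0.4774, 0.0688, 0.2046]
eef_rot: [-0.0, 0.735, 0.678, 0.0]
ft_force: [0.9, 1.0, 0.3]
gripper_width: 0.003
grip_force: 0.0
```

```bash
python3 - <<'E'
from h import *
from plant import bot, read_camera
st=bot.get_state();print(delta([.560,-.080,.2],st),st["q"])
E
```

```text
[-1.417e-01  9.420e-02  4.600e-03  1.000e-04 -1.000e-04 -2.000e-04] [1.40011865e-01 1.50022173e-01 1.94905882e+00 1.19164153e-04
 1.04243471e+00 2.20109839e-01]
```

To row units: -0.14 m is -0.175, 0.094 m is 0.1175.

Emit:
{"api": "jog_arm", "payload": {"rows": {"steps":[[-0.175, 0.1175, 0.005, 0, 0, 0], [-0.175, 0.1175, 0.005, 0, 0, 0], [-0.175, 0.1175, 0.005, 0, 0, 0], [-0.175, 0.1175, 0.005, 0, 0, 0], [-0.175, 0.1175, 0.005, 0, 0, 0], [-0.175, 0.1175, 0.005, 0, 0, 0]]}}}

```text
t: 1.9
tcp_pos: [0.5586, -0.0756, 0.2002]
eef_rot: [-0.001, 0.735, 0.678, -0.0]
ft_force: [-0.1, 0.3, -0.6]
gripper_width: 0.002
grip_force: 0.0
```

```bash
python3 - <<'E'
from h import *
from plant import bot, read_camera
st=bot.get_state();print(delta([.560,-.080,.083],st))
c=read_camera("side");print(proj(c,st["tcp_pos"]))
cv2.imwrite("pics/c.png",cv2.resize(c["pixels"][100:250,225:405],None,fx=4,fy=4,interpolation=2)[:,:,::-1])
E
```

```text
[-0.0044  0.002   0.1172 -0.0016 -0.0006 -0.0008]
[332.1759604 156.1102175]
```

View pics/c.png

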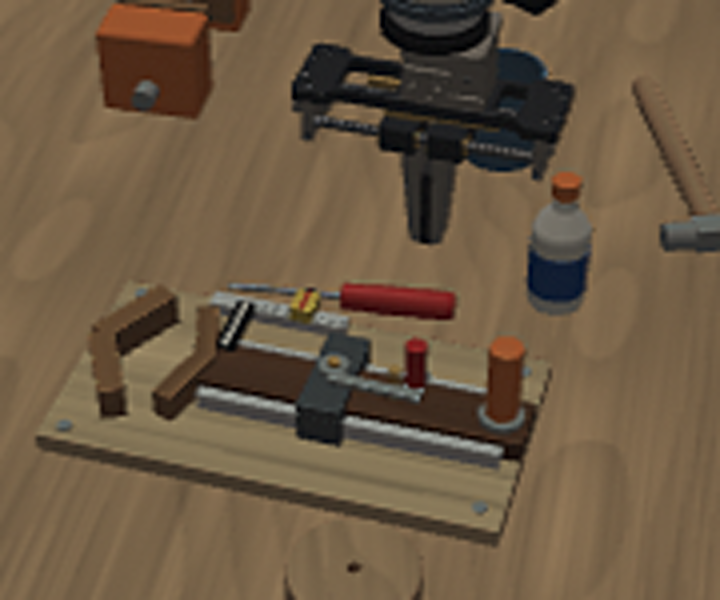

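The view shows the closed fingers above the jig at (427,235), beside the knob at (416,345), with everything else clear. I'll descend on the -y side of the knob.

To row units: 0.117 m is 0.1463, 0.105 m is 0.1313.

Emit:
{"api": "jog_arm", "payload": {"rows": {"steps":[[-0.0075, 0, 0.05, 0, 0, 0], [-0.0075, 0, 0.1, 0, 0, 0], [-0.0075, 0, 0.1313, 0, 0, 0], [-0.0075, 0, 0.1463, 0, 0, 0], [-0.0075, 0, 0.1463, 0, 0, 0]]}}}

```text
t: 2.45
tcp_pos: [0.5577, -0.0808, 0.0827]
eef_rot: [-0.001, 0.734, 0.679, -0.001]
ft_force: [0.6, 0.3, 0.9]
gripper_width: 0.002
grip_force: 0.0
```

```bash
python3 - <<'E'
from h import *
from plant import bot, read_camera
st=bot.get_state();k=np.array([.562,-.052,0]);r=st["tcp_pos"]-k;print("rel knob jig",r@JX,r@JY,st["tcp_pos"])
E
```

```text
rel knob jig -0.0020071595038506944 -0.029044436388946614 [ 0.55767818 -0.08079114  0.08267127]
```

To row units: 0.078 m is 0.0975, 0.077 m is 0.0963.

Emit:
{"api": "jog_arm", "payload": {"rows": {"steps":[[0.0125, 0, 0, 0, 0, 0], [0.025, 0.0013, 0, 0, 0, 0], [0.0375, 0.0038, 0, 0, 0, 0], [0.05, 0.0088, 0, 0, 0, 0], [0.06, 0.015, 0, 0, 0, 0], [0.07, 0.0238, 0, 0, 0, 0], [0.0788, 0.0325, 0, 0, 0, 0], [0.085, 0.0425, 0, 0, 0, 0], [0.0913, 0.0538, 0, 0, 0, 0], [0.0963, 0.0663, 0, 0, 0, 0], [0.0975, 0.07, 0, 0, 0, 0], [0.0975, 0.07, 0, 0, 0, 0]]}}}

```text
t: 3.65
tcp_pos: [0.6222, -0.0115, 0.0836]
eef_rot: [0.002, 0.735, 0.678, -0.001]
ft_force: [0.2, -14.5, 1.1]
gripper_width: 0.006
grip_force: 7.3
```

```bash
python3 - <<'E'
from h import *
from plant import bot, read_camera
c=read_camera("side")
cv2.imwrite("pics/d.png",cv2.resize(c["pixels"][130:250,225:385],None,fx=4,fy=4,interpolation=2)[:,:,::-1])
E
```

```text
(no output)
```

View pics/d.png

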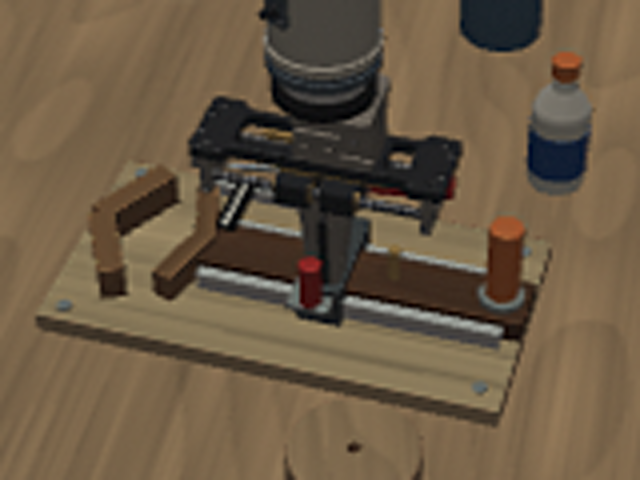

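The hasp is swung fully out: the red knob is at (310,280), on the +y side of the bridge, the pin at (395,260) is free, and the jaw is still home. Next: back off, rise, and move over the handle with the gripper open.

Emit:
{"api": "jog_arm", "payload": {"rows": {"steps":[[-0.0313, 0, 0, 0, 0, 0], [-0.0563, 0, -0.0125, 0, 0, 0], [-0.06, 0, -0.075, 0, 0, 0], [-0.06, -0.05, -0.0875, 0, 0, 0], [-0.06, -0.1, -0.0875, 0, 0, 0], [-0.06, -0.15, -0.0875, 0, 0, 0], [-0.06, -0.1588, -0.0875, 0, 0, 0], [-0.06, -0.1588, -0.0875, 0, 0, 0], [-0.06, -0.1588, -0.0875, 0, 0, 0], [-0.06, -0.1588, -0.0875, 0, 0, 0]]}, "aperture": 1.0}}

```text
t: 4.7
tcp_pos: [0.4923, -0.0467, 0.1538]
eef_rot: [0.0, 0.735, 0.678, 0.0]
ft_force: [0.7, 0.9, 0.3]
gripper_width: 0.851
grip_force: 0.0
```

```bash
python3 - <<'E'
from h import *
from plant import bot, read_camera
st=bot.get_state();print(delta([.4915,-.049,.079],st),st["gripper_width"])
E
```

```text
[-0.0024 -0.0007  0.0748  0.0011 -0.0001 -0.0001] 0.8512428597455777
```

To row units: 0.074 m is 0.0925, 0.06 m is 0.075.

Emit:
{"api": "jog_arm", "payload": {"rows": {"steps":[[-0.0025, -0.0013, 0.0375, 0, 0, 0], [-0.0025, -0.0013, 0.075, 0, 0, 0], [-0.0025, -0.0013, 0.0925, 0, 0, 0], [-0.0025, -0.0013, 0.0925, 0, 0, 0]]}, "aperture": 1.0}}

```text
t: 5.1
tcp_pos: [0.4889, -0.0484, 0.0776]
eef_rot: [-0.001, 0.735, 0.678, -0.001]
ft_force: [0.6, -0.4, -0.1]
gripper_width: 1.0
grip_force: 0.0
```

Emit:
{"api": "jog_arm", "payload": {"rows": {"steps":[[0, 0, 0, 0, 0, 0], [0, 0, 0, 0, 0, 0], [0, 0, 0, 0, 0, 0], [0, 0, 0, 0, 0, 0], [0, 0, 0, 0, 0, 0], [0, 0, 0, 0, 0, 0], [0, 0, 0, 0, 0, 0], [0, 0, 0, 0, 0, 0], [0, 0, 0, 0, 0, 0], [0, 0, 0, 0, 0, 0]]}, "aperture": 0.0, "grip_force": 40}}

```text
t: 6.1
tcp_pos: [0.4905, -0.0486, 0.0798]
eef_rot: [0.001, 0.735, 0.678, 0.001]
ft_force: [5.2, -0.3, -3.2]
gripper_width: 0.296
grip_force: 40.0
```

```bash
python3 - <<'E'
from h import *
from plant import bot, read_camera
d={}
for n in("top","side"): d[n]=read_camera(n)
pickle.dump(d,open("c1.pkl","wb"));st=bot.get_state();print(st["tcp_pos"])
cs=[]
for c,n in((d["top"],"top"),(d["side"],"side")):
    u=proj(c,[.70,-.13,.046]).astype(int);print(n,u)
    cs.append(cv2.resize(c["pixels"][u[1]-25:u[1]+25,u[0]-25:u[0]+25],None,fx=8,fy=8,interpolation=2))
cv2.imwrite("pics/e.png",np.hstack(cs)[:,:,::-1])
E
```

```text
[ 0.49047012 -0.04859514  0.07980889]
top [355 164]
side [291 177]
```

View pics/e.png

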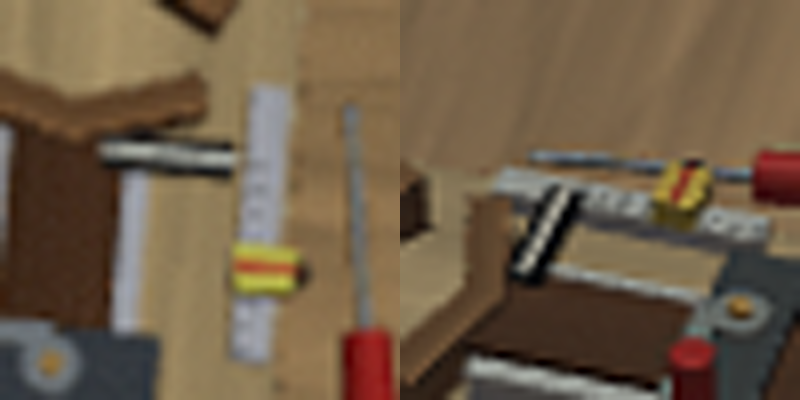

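The white pointer line (left: (105,152)–(232,159)) is well behind the red mark line (left: (238,266)–(297,269)). Both are also visible in the right-hand view.

```bash
python3 - <<'E'
from h import *
d=pickle.load(open("c1.pkl","rb"))
T,S=d["top"],d["side"]
t=lambda x,y:(330+(x+.5)/8-.5,139+(y+.5)/8-.5)
s=lambda x,y:(266+(x-400+.5)/8-.5,152+(y+.5)/8-.5)
def j(c,uv,z):
    p=onz(c,uv,z)-np.array([.629,-.06,0])+.02*JX;return (p@JX*1000).round(1),(p@JY*1000).round(1)
for uv in[(105,152),(170,156),(232,159)]:print("ptr top",j(T,t(*uv),.046))
for uv in[(238,266),(297,269)]:print("mark top",j(T,t(*uv),.045))
for uv in[(525,265),(547,230),(568,195)]:print("ptr side",j(S,s(*uv),.046))
for uv in[(676,203),(692,170)]:print("mark side",j(S,s(*uv),.045))
E
```

```text
ptr top (np.float64(115.1), np.float64(-17.7))
ptr top (np.float64(116.0), np.float64(-45.5))
ptr top (np.float64(117.2), np.float64(-71.9))
mark top (np.float64(71.5), np.float64(-78.3))
mark top (np.float64(72.6), np.float64(-103.5))
ptr side (np.float64(118.7), np.float64(-19.7))
ptr side (np.float64(117.2), np.float64(-42.9))
ptr side (np.float64(116.1), np.float64(-66.4))
mark side (np.float64(71.5), np.float64(-75.4))
mark side (np.float64(71.5), np.float64(-97.7))
```

To row units: -0.046 m is -0.0575, -0.043 m is -0.0538.

Emit:
{"api": "jog_arm", "payload": {"rows": {"steps":[[0, -0.005, 0, 0, 0, 0], [0, -0.0125, 0, 0, 0, 0], [0, -0.02, 0, 0, 0, 0], [0, -0.0275, 0, 0, 0, 0], [0, -0.035, 0, 0, 0, 0], [0, -0.0425, 0, 0, 0, 0], [0, -0.0488, 0, 0, 0, 0], [0, -0.0538, 0, 0, 0, 0], [0, -0.0575, 0, 0, 0, 0], [0, -0.0575, 0, 0, 0, 0], [0, -0.0575, 0, 0, 0, 0], [0, -0.0575, 0, 0, 0, 0]]}}}

```text
t: 7.4
tcp_pos: [0.4457, -0.045, 0.0799]
eef_rot: [0.001, 0.735, 0.678, 0.001]
ft_force: [9.8, -0.7, -10.2]
gripper_width: 0.301
grip_force: 40.0
```

```bash
python3 - <<'E'
from h import *
from plant import bot, read_camera
d={}
for n in("top","side"): d[n]=read_camera(n)
pickle.dump(d,open("c2.pkl","wb"));st=bot.get_state();print((st["tcp_pos"]-[0.49047012,-0.04859514,0.07980889])@np.c_[JX,JY],st["tcp_pos"],st["joint_vel"].round(4))
cs=[]
for c,n in((d["top"],"top"),(d["side"],"side")):
    u=proj(c,[.68,-.13,.046]).astype(int);print(n,u)
    cs.append(cv2.resize(c["pixels"][u[1]-25:u[1]+25,u[0]-25:u[0]+25],None,fx=8,fy=8,interpolation=2))
cv2.imwrite("pics/f.png",np.hstack(cs)[:,:,::-1])
E
```

```text
[-4.48696469e-02  1.61063642e-05] [ 0.44574527 -0.04499334  0.07986957] [-0.0014  0.0012 -0.0004  0.0011 -0.0006 -0.0006]
top [355 169]
side [297 178]
```

View pics/f.png

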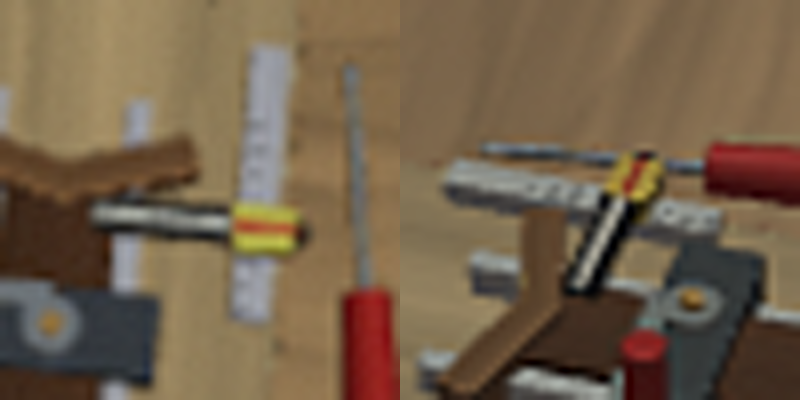

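The pointer line (left, ending (230,222)) is almost level with the red line (starting (238,226)), about 1 mm short. The right-hand view agrees, so I'll nudge 1 mm.

To row units: -0.001 m is -0.0013.

Emit:
{"api": "jog_arm", "payload": {"rows": {"steps":[[0, -0.0013, 0, 0, 0, 0], [0, -0.0013, 0, 0, 0, 0], [0, -0.0013, 0, 0, 0, 0], [0, -0.0013, 0, 0, 0, 0], [0, -0.0013, 0, 0, 0, 0], [0, -0.0013, 0, 0, 0, 0]]}}}

```text
t: 8.1
tcp_pos: [0.4449, -0.0449, 0.0799]
eef_rot: [0.002, 0.735, 0.678, 0.001]
ft_force: [9.6, -0.7, -11.3]
gripper_width: 0.297
grip_force: 40.0
```

```bash
python3 - <<'E'
from plant import bot, read_camera
print(bot.get_state()["joint_vel"].round(4));print(bot.finish_job())
E
```

```text
[ 0.0005 -0.0001  0.0007  0.0009  0.0008 -0.0008]
the job is handed in; nothing more can be done
None
```

The job is handed in: the hasp is swung fully out, and the gripper is holding the orange handle at rest with 40 N, with the pointer within about 1 mm of the red line by my last camera measurement; the judge returned no verdict.

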